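# True up a tilting upright with an engineer's square and hold it

### The job

The spring-loaded upright plate of the small swivel mount leans over its base plate and must be held at a right angle to it while a colleague tightens the pivot. Pick the engineer's square up by its black handle and push it into the corner in front of the middle of the upright, so that the square alone, never the gripper, pushes the upright straight, until the stock lies flat on the base plate and the blade touches the upright along its height. Finish still gripping the handle and holding the square pressed down and into the corner; leave the tape roll, puck, spanner and screwdriver where they are.

Things in the scene. Friction and masses are not known exactly. Their poses are not given: they have to be found in the camera images.
- square_grip (a point): Grasp point in the black handle of the loose engineer's square (0.3 kg), which stands on its stock. Axes: x along the stock to the blade end (heel), y across, z up. The handle is an upright block 40 mm long (x), 18 mm thick (y, pinch this way), 20 to 86 mm above the square's underside; this point, on its centre line, is 62 mm above the underside, 73 mm behind the heel.
- square_heel (a point): Outer corner of the square: middle of the lower edge of its blade end; axes as square_grip. The dark steel stock (110 long, 24 thick, 20 high) runs back along -x; the bright steel blade (26 wide, 10 thick, top 90 mm above the underside) rises along z. Stock end and blade's outer edge form one flat plane.
- square: The whole engineer's square; origin in the middle of the stock's underside, 55 mm behind the heel and 18 mm ahead of the handle's centre (along x); axes as square_grip.
- corner (a point): Middle of the inside corner line of the swivel mount (fixed to the bench), level with the base plate's upper face, on the upright's pivot line. x points from the free part of the plate into the upright, y along the corner line, z up. When true, the upright's front face stands vertically on this line. The square's heel belongs here, within 18 mm along y.
- fixture: The swivel mount: fixed aluminium base plate, 190 x 114 x 12 mm, flat on the bench; origin in the middle of its underside, axes as corner. The corner line is 50 mm ahead (+x) of its middle, so 145 mm of free plate lie before the upright. Two dark ears, 8 mm thick, 29 mm high, stand at both ends of the corner line, 45 to 53 mm from its middle and reaching 17 mm in front of it.
- upright_top (a point): Middle of the upper front edge of the upright, an aluminium plate 84 mm wide, 10 mm thick, 89 mm high above the base plate, pivoted on the corner line; z runs up its front face, x from the front face into the plate.
- upright (a joint): Lean of the upright, rad: 0 at a right angle to the base plate, positive leaning over the free plate (the square's side), negative leaning back (stop at -0.15). A spring in the pivot leans it to a stop at 0.2, where it starts; at 0 it pushes back with 0.25 N m, about 3 N at the blade's top. The square's heel meets the upright's foot when the upright is true.
- tape_roll_b: Bystander: yellow tape roll, 64 mm across, 18 mm high; origin under its centre.
- puck_b: Bystander: dark round cast puck, 40 mm across, 22 mm high; origin under its centre.
- spanner_b: Bystander: steel spanner, 181 x 30 x 7 mm; origin under its middle.
- screwdriver_b2: Bystander: red-handled screwdriver, 203 x 27 x 28 mm; origin under its middle.
There are look-alikes about, which are no part of the job. Of the things that look like the square, the larger one is meant.

How it is judged:
By the outcome, as a careful person would: the job done as asked, in the order asked, and still so for the second after the job is handed in, while the arm keeps its last pose, push and grip.
It also fails if it takes over 43 s, if anything falls off the work surface, if the arm or the gripper's body presses on something with over 40 N, if the wrist force passes 120 N, or if a joint passes its speed limit or range.

### The arm

A 6-joint arm with a two-finger parallel gripper is mounted at the origin on a cart in front of the work surface, level with it; the furniture and walls round the work are solid. World frame = base frame: x ahead of the robot, y to its left, z up, the work surface at z = 0. Lengths are in m, angles in rad, forces in N, time in s.
With the tool pointing down it reaches from about 0.375 to 0.975 m from the base axis. Payload 3.8 kg.
Tool frame: the origin (TCP) lies on the centre line of the jaws, within the pads' length; the fingertips stand 11 mm ahead of it and the grasp point (between the pads) lies 8 mm behind it (ctrl.finger_overhang is the distance from the TCP to the fingertips, in m); z points along the fingers, x is the direction in which the jaws open and shut, and the axes are right-handed (so a half turn about z gives the same grasp; the last joint's range is limited). The gripper opens to 88 mm and grips with 3 to 60 N. Pads are 18 mm wide; open, the fingers measure 123 mm over their backs; the gripper's body (75 mm by 187 mm) begins 45 mm behind the grasp point.
Start: joints at [1.268, 0.264, 1.604, -0, 1.274, -0.037], TCP at [0.177, 0.651, 0.224] pointing down, gripper open.
Joint ranges: [-2.63, 2.63], [-0.94, 2.18], [0.31, 2.57], [-1.31, 4.45], [0, 2.66], [-2.55, 2.55]. Speed limits (rad/s): [2.57, 2.57, 3.14, 3.14, 3.14, 3.14].

### API

Orientations are given as a 3x3 rotation matrix whose columns are the frame's x, y, z axes.
In Python, from workcell import telemetry, viewer, job, boxes_of, trace, place_of, ctrl gives the robot as it stands. The module is installed in compiled form; this text tells all that it offers.
- The arm moves only by the tool send_rows, never from a script. Its argument "commands" is a list of rows, each an object of numbers: "x", "y", "z": the shift along the world's x, y, z in mm; "yaw": the turn about the world's z in degrees; "fingers": the closure, from 0 (fully open) to 1 (shut). A call has 1 to 5 rows; each row is the pose to reach, as a shift and turn from the pose measured when the call began; what a row does not reach only later rows make up. A row lasts 1/8 s, in which the tool goes at most 62.5 mm and 10.7 degrees, less where a joint would pass 70% of its speed; a pose out of reach is approached as far as the arm can. A call with a gripper value outside its range is refused whole. The fingers move at their own pace and stop on an object; "squeeze" is the grip in N (left out, the last holds). Time passes only in rows, so rows that repeat a pose let the fingers close. It gives the time, the measured TCP pose, the force and the opening at its end, in the units of the state.
- telemetry.sense(): the state, without advancing time (a new reading comes with each control period).
- viewer.grab_frame(name): name is "scene" or "top"; returns the picture (480x640x3 uint8, red, green, blue); there is no depth.
- viewer.get_calibration(name): a dict with "mtx" (3x3 intrinsics, pixels), "dist" ([k1, k2, p1, p2, k3] as OpenCV has them; the pictures are not rectified), "cam_to_world" (4x4, takes a point from camera to world coordinates). Camera axes: x right, y down, z forward; pixel columns grow to the right and rows downward; lengths in m; the calibration is good to about 2 mm. A picture is of the moment at which its call begins. get_calibration takes no time and is no camera call.
- job.close_job(): hands the job in, once; it reports no verdict.
Trained networks look in the newest picture that a camera, given by its name, has taken for a name from the list of things; names that differ only in an ending like _2 or _b are one class to them, and where a whole thing is asked for, a point or a joint stands for the part that bears it (a point fixed in the world has none). Each returns a list of dicts, best first, with "conf" (0 to 1); they miss things now and then, are a little off and sometimes report something else, mostly with a low value. They report only what shows in the picture. A call takes as long as a camera call. They do not tell look-alikes from the thing itself.
- boxes_of(thing, camera): "centre" ([x, y, z] in m, in world coordinates, good to about 4 mm: the middle of the surface that is visible of it).
- trace(thing, camera): "pixels" (480x640 bool, what is visible of it).
- place_of(thing, camera): "centre" ([x, y, z] in m, in world coordinates, good to about 4 mm: a listed point, or the origin of a listed thing).
The state is a dict: "time_s": time; "joint_positions": joint angles; "qd": joint speeds; "joint_efforts": joint torques, N m; "tcp_pos": TCP position; "ee_rot": TCP orientation; "wrist_force": force on the tool from outside, world axes, zero at the start; "ft_torque": the same for the moment, N m; "width": finger opening in m.
Only numpy, scipy, OpenCV 4.12 (cv2) and the standard library are available. Lean on these libraries where they do the work, as an engineer would, in place of code of your own. Each camera call takes 0.05 s, during which the arm holds its last target. There are 200 camera calls.

## Working session

There is one attempt and no reset: what is moved stays moved. The work goes in short steps, Python scripts to look and compute and a tool call to move; the robot and the scene stay as the last step left them, time stands still between calls to the robot, and variables do not carry over. Pictures are saved under pics/ and viewed, about 8 in all and at most 12, crops included, and the job is handed in when it is done.

Besides the shell and the picture viewer there is one more tool, called after ">>>" as name([rows], argument=value, ...), one row to a line, values as JSON. send_rows: Moves the arm, as the interface text tells. Its arguments: {"type":"object","properties":{"commands":{"type":"array"},"squeeze":{"type":"number"}},"required":["commands"]}

```bash
mkdir -p pics; cat > h.py <<'E'
import numpy as np, cv2
from workcell import telemetry, viewer, job, boxes_of, trace, place_of, ctrl
def grab(n,f):
    im=viewer.grab_frame(n); cv2.imwrite('pics/'+f,im[...,::-1]); return im
def proj(p,n):
    c=viewer.get_calibration(n); T=np.linalg.inv(np.array(c['cam_to_world']))
    r,_=cv2.Rodrigues(T[:3,:3]); q,_=cv2.projectPoints(np.float64(p).reshape(-1,1,3),r,T[:3,3],np.array(c['mtx']),np.array(c['dist'],float)); return q.reshape(-1,2)
def ray(uv,n,z):
    c=viewer.get_calibration(n); M=np.array(c['cam_to_world'])
    q=cv2.undistortPoints(np.float64(uv).reshape(-1,1,2),np.array(c['mtx']),np.array(c['dist'],float)).reshape(-1,2)
    d=np.c_[q,np.ones(len(q))]@M[:3,:3].T; o=M[:3,3]; z=np.broadcast_to(z,len(q))
    return o+d*((z-o[2])/d[:,2])[:,None]
E
python3 - <<'E'
from h import *
np.set_printoptions(precision=4,suppress=True)
a=grab('scene','s0.png'); b=grab('top','t0.png')
cv2.imwrite('pics/st0.png',cv2.resize(np.vstack([a,b])[...,::-1],(400,600)) )
for n in ('scene','top'):
  print(n,viewer.get_calibration(n)['cam_to_world'][:,3] if hasattr(viewer.get_calibration(n)['cam_to_world'],'shape') else '')
  for t in ('square_grip','square_heel','square','corner','fixture','upright_top','tape_roll_b','puck_b','spanner_b','screwdriver_b2'):
    for d in place_of(t,n)[:3]: print(t,np.round(d['centre'],4),round(d['conf'],2),proj(d['centre'],n)[0].round())
s=telemetry.sense(); print(s['time_s'],s['ee_rot'],s['wrist_force'],ctrl.finger_overhang)
E
```

```text
scene [-0.2998 -0.9301  0.6543  1.    ]
square_grip [ 0.5506 -0.0574  0.0478] 0.72 [316. 248.]
square_grip [ 0.4807 -0.193   0.0618] 0.66 [336. 272.]
square_heel [ 0.5688 -0.1081 -0.0021] 0.79 [335. 271.]
square_heel [ 0.5528 -0.1682  0.0015] 0.73 [349. 281.]
square [ 0.5511 -0.064   0.0033] 0.79 [318. 265.]
square [ 0.4982 -0.1859  0.001 ] 0.67 [339. 292.]
corner [0.6125 0.2448 0.0106] 0.94 [258. 220.]
corner [ 0.5521 -0.1676  0.0006] 0.24 [349. 281.]
fixture [0.5628 0.2348 0.0016] 0.97 [247. 229.]
upright_top [0.5924 0.2388 0.0951] 0.79 [253. 195.]
tape_roll_b [ 0.4157  0.0353 -0.001 ] 0.64 [250. 271.]
puck_b [ 0.7541  0.1773 -0.0006] 0.72 [310. 217.]
puck_b [0.6909 0.0233 0.0006] 0.56 [332. 239.]
spanner_b [0.7538 0.1795 0.0004] 0.64 [309. 216.]
screwdriver_b2 [ 0.4929 -0.3965 -0.0016] 0.63 [411. 332.]
top [ 0.3751 -0.0585  1.2681  1.    ]
square_grip [ 0.4836 -0.187   0.0607] 0.94 [370. 287.]
square_grip [ 0.5466 -0.0575  0.0441] 0.71 [311. 258.]
square_heel [ 0.5513 -0.1675  0.0037] 0.89 [359. 260.]
square_heel [ 0.5692 -0.1035 -0.0008] 0.68 [331. 252.]
square [ 0.501  -0.1824 -0.0001] 0.94 [365. 282.]
square [ 0.5501 -0.0681 -0.0032] 0.75 [316. 260.]
corner [0.6089 0.2457 0.014 ] 0.71 [180. 230.]
fixture [0.5613 0.2306 0.0038] 0.92 [186. 252.]
fixture [ 0.4968 -0.3979 -0.0005] 0.45 [458. 286.]
upright_top [0.5956 0.2441 0.0992] 0.72 [171. 229.]
tape_roll_b [ 0.4196  0.0348 -0.0005] 0.77 [269. 316.]
puck_b [ 0.693   0.0253 -0.001 ] 0.81 [278. 199.]
screwdriver_b2 [ 0.4952 -0.397  -0.0019] 0.97 [458. 287.]
1.1 [[ 0.2627  0.9649 -0.    ]
 [ 0.9649 -0.2627  0.    ]
 [ 0.     -0.     -1.    ]] [0.1588 0.1547 0.1723] 0.011
```

View pics/t0.png

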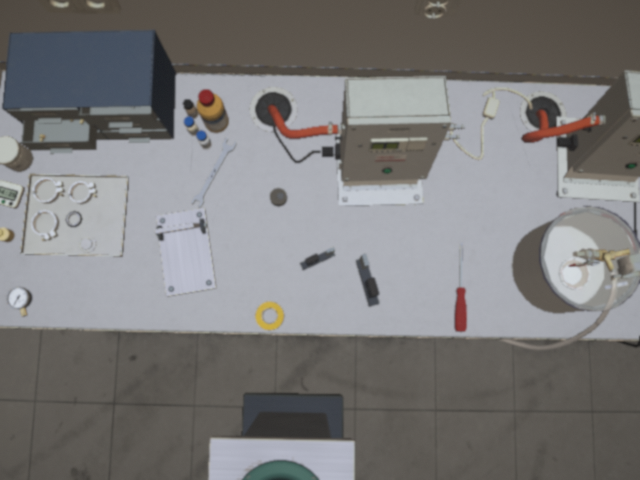

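View pics/s0.png

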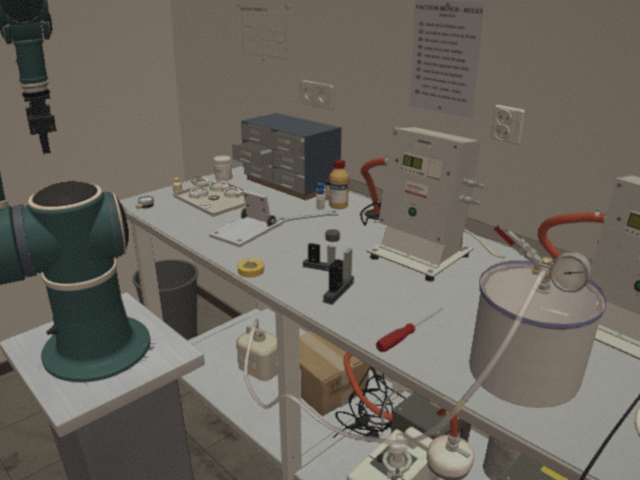

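The square's candidates are the large one (top 367,281; scene 340,280) and the small one (top 318,259; scene 320,255). By its size I choose the first. A close crop will check that choice and give the angles.

```bash
python3 - <<'E'
from h import *
a=grab('top','t1.png')[...,::-1]
A=cv2.resize(a[235:315,290:390],(800,640),interpolation=cv2.INTER_CUBIC)[:, :]
B=cv2.resize(a[200:300,140:230],None,fx=6,fy=6,interpolation=cv2.INTER_CUBIC)
A=cv2.resize(a[245:310,340:385],None,fx=5,fy=6*100/65*5/5*65/65*1.0 if 0 else 5,interpolation=cv2.INTER_CUBIC)
C=np.zeros((600,B.shape[1]+A.shape[1],3),np.uint8); C[:,:B.shape[1]]=B; C[:A.shape[0],B.shape[1]:]=A
cv2.imwrite('pics/crop1.png',C)
# mask-based angles
for t,n in (('fixture','top'),('square','top')):
  for d in trace(t,n)[:3]:
    m=np.asarray(d['pixels']).astype(np.uint8); ys,xs=np.nonzero(m)
    w=ray(np.c_[xs,ys],n,0.012)[:,:2]
    r=cv2.minAreaRect(w.astype(np.float32)*1000); print(t,d['conf'],xs.mean(),ys.mean(),len(xs),r)
    bl=place_of('upright_top',n) if t=='fixture' else []
E
```

```text
fixture 0.76 185.22379603399435 251.46388101983004 4236 ((561.316162109375, 234.78521728515625), (194.27854919433594, 124.75208282470703), 10.320206642150879)
square 0.75 317.2974504249292 258.1954674220963 353 ((553.3250122070312, -72.12151336669922), (24.83038902282715, 86.17198944091797), 24.072086334228516)
square 0.73 367.8581979320532 280.4534711964549 677 ((506.49224853515625, -187.54904174804688), (119.23827362060547, 35.010433197021484), 17.046062469482422)
square 0.69 460.1039697542533 308.8241965973535 529 ((491.8609619140625, -399.58258056640625), (29.81049156188965, 197.22494506835938), 89.0259780883789)
```

View pics/crop1.png

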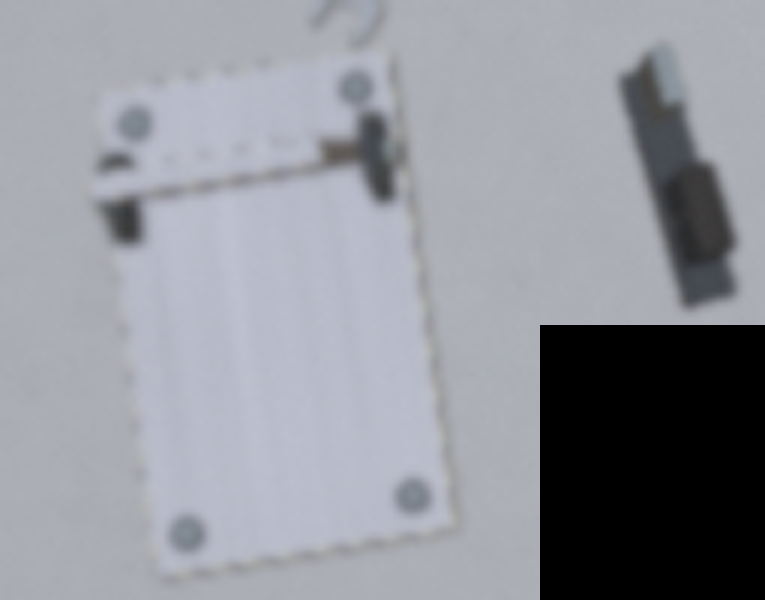

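The crop shows the large square (blade at top 360,250; handle 371,285; stock's back end 367,305). The plate's corners are at crop (100,92), (393,50), (455,525) and (163,578). The two screws behind the upright are at (135,124) and (356,88), the front ones at (187,533) and (412,495).

```bash
python3 - <<'E'
from h import *
np.set_printoptions(precision=4,suppress=True)
c=np.array([[100,92],[393,50],[455,525],[163,578]],float)/6+[140,200]-0.4
w=ray(c,'top',.012)[:,:2]; print(w, w.mean(0))
f=(w[0]+w[1]-w[2]-w[3]); print(np.linalg.norm(f)/2,np.degrees(np.arctan2(f[1],f[0])))
g=(w[0]+w[3]-w[1]-w[2]); print(np.linalg.norm(g)/2,np.degrees(np.arctan2(-g[0],g[1])))
q=np.array([[622,78],[687,307],[735,293]],float); q=(q-[540,0])/5+[340,245]-.4
s=ray(q,'top',.02)[:,:2]; d=s[0]-s[1]; print(s,np.linalg.norm(d),np.degrees(np.arctan2(d[1],d[0])))
d/=np.linalg.norm(d); print('grip',(s[1]+s[2])/2+d*.037)
h=(np.array([[700,165],[735,240],[703,262],[668,190]])-[540,0])/5+[340,245]-.4
print('handle top',ray(h,'top',.086)[:,:2].mean(0))
E
```

```text
[[0.6446 0.3041]
 [0.6638 0.1917]
 [0.4806 0.1583]
 [0.458  0.2675]] [0.5617 0.2304]
0.18812126472327334 10.73495506563793
0.11271292070394057 10.688748332817147
[[ 0.5484 -0.1591]
 [ 0.4452 -0.1894]
 [ 0.4519 -0.211 ]] 0.10753818521054394 16.364798481441447
grip [ 0.4841 -0.1898]
handle top [ 0.4812 -0.1885]
```

>>> send_rows([
  {"x": 40, "y": -45, "yaw": 7},
  {"x": 80, "y": -90, "yaw": 14},
  {"x": 120, "y": -135, "yaw": 21},
  {"x": 160, "y": -180, "yaw": 28},
  {"x": 200, "y": -225, "yaw": 32},
])

```text
validation failed for argument at $.co...
```

>>> send_rows([
  {"x": 20, "y": -55},
  {"x": 40, "y": -110},
  {"x": 55, "y": -168},
  {"x": 60, "y": -228},
  {"x": 65, "y": -288},
])

```text
validation failed for argument at $.co...
```

>>> send_rows([
  {"x": 10, "y": -60},
  {"x": 20, "y": -120},
  {"x": 30, "y": -180},
  {"x": 40, "y": -240},
  {"x": 45, "y": -290},
])

```text
validation failed for argument at $.co...
```

Probably every field is required in each row.

>>> send_rows([
  {"x": 40, "y": -45, "z": 0, "yaw": 7, "fingers": 0},
  {"x": 80, "y": -90, "z": 0, "yaw": 14, "fingers": 0},
  {"x": 120, "y": -135, "z": 0, "yaw": 21, "fingers": 0},
  {"x": 160, "y": -180, "z": 0, "yaw": 28, "fingers": 0},
  {"x": 200, "y": -225, "z": 0, "yaw": 32, "fingers": 0},
])

```text
time_s: 1.92
tcp_pos: [0.3784, 0.4248, 0.2245]
ee_rot: [[-0.291, 0.957, 0.001], [0.957, 0.291, 0.001], [0.0, 0.001, -1.0]]
wrist_force: [-0.1, 0.3, 0.3]
width: 0.0883
```

>>> send_rows([
  {"x": 20, "y": -58, "z": 0, "yaw": 0, "fingers": 0},
  {"x": 40, "y": -116, "z": 0, "yaw": 0, "fingers": 0},
  {"x": 55, "y": -174, "z": 0, "yaw": 0, "fingers": 0},
  {"x": 65, "y": -232, "z": 0, "yaw": 0, "fingers": 0},
  {"x": 75, "y": -292, "z": 0, "yaw": 0, "fingers": 0},
])

```text
time_s: 2.55
tcp_pos: [0.4537, 0.1311, 0.2249]
ee_rot: [[-0.292, 0.956, 0.002], [0.956, 0.292, 0.001], [0.0, 0.002, -1.0]]
wrist_force: [-0.3, 0.6, 0.4]
width: 0.0883
```

>>> send_rows([
  {"x": 6, "y": -60, "z": 0, "yaw": 0, "fingers": 0},
  {"x": 12, "y": -120, "z": 0, "yaw": 0, "fingers": 0},
  {"x": 18, "y": -180, "z": 0, "yaw": 0, "fingers": 0},
  {"x": 24, "y": -240, "z": 0, "yaw": 0, "fingers": 0},
  {"x": 30, "y": -300, "z": 0, "yaw": 0, "fingers": 0},
])

```text
time_s: 3.18
tcp_pos: [0.4837, -0.171, 0.2254]
ee_rot: [[-0.291, 0.957, 0.003], [0.957, 0.291, 0.001], [-0.0, 0.003, -1.0]]
wrist_force: [0.8, -0.0, 0.1]
width: 0.0883
```

>>> send_rows([
  {"x": 0, "y": -18, "z": -40, "yaw": 0, "fingers": 0},
  {"x": 0, "y": -18, "z": -90, "yaw": 0, "fingers": 0},
  {"x": 0, "y": -18, "z": -105, "yaw": 0, "fingers": 0},
  {"x": 0, "y": -18, "z": -105, "yaw": 0, "fingers": 0},
])

```text
time_s: 3.68
tcp_pos: [0.4831, -0.1885, 0.1198]
ee_rot: [[-0.292, 0.956, 0.001], [0.956, 0.292, 0.001], [0.001, 0.002, -1.0]]
wrist_force: [-0.9, 0.4, 1.0]
width: 0.0879
```

```bash
python3 - <<'E'
from h import *
s=telemetry.sense(); print(s['tcp_pos'])
a=grab('scene','s2.png')[...,::-1]
b=grab('top','t2.png')[...,::-1]
c=[cv2.resize(a[210:310,280:380],(400,400),interpolation=3),cv2.resize(b[230:330,320:420],(400,400),interpolation=3)]
cv2.imwrite('pics/c2.png',np.hstack(c))
for n in('scene','top'):
  for t in('square_grip','square_heel'):
    for d in place_of(t,n)[:3]: print(n,t,np.round(d['centre'],4),round(d['conf'],2))
E
```

```text
[ 0.48307754 -0.18849281  0.11979574]
scene square_grip [ 0.4825 -0.1889  0.0599] 0.79
scene square_grip [ 0.5502 -0.0552  0.0503] 0.66
scene square_heel [ 5.68e-01 -1.03e-01  3.00e-04] 0.92
scene square_heel [ 0.5516 -0.1679  0.0028] 0.57
scene square_heel [ 0.4997 -0.184  -0.    ] 0.46
top square_grip [ 0.5464 -0.0565  0.0413] 0.71
top square_grip [ 0.4824 -0.1865  0.0611] 0.45
top square_heel [ 0.5709 -0.1042  0.0009] 0.87
```

View pics/c2.png

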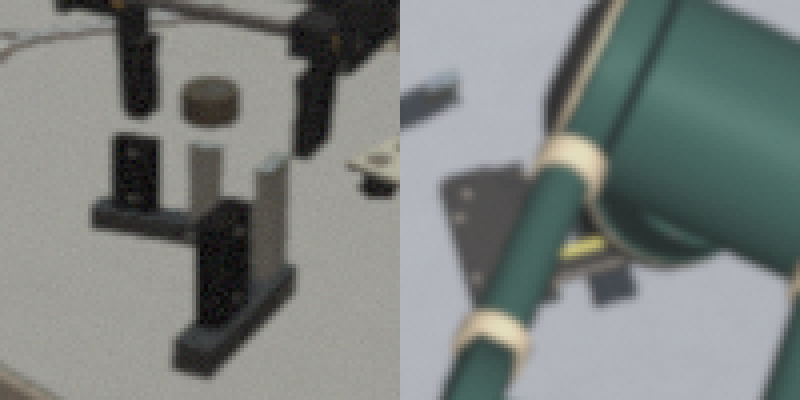

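The crop shows the open fingers (137,85) and (315,110) straddling the large square's handle (225,260), clear of the small square. The networks agree with the aim, so I go down and grip.

>>> send_rows([
  {"x": 0, "y": 0, "z": -35, "yaw": 0, "fingers": 0},
  {"x": 0, "y": 0, "z": -60, "yaw": 0, "fingers": 0},
  {"x": 0, "y": 0, "z": -66, "yaw": 0, "fingers": 0},
  {"x": 0, "y": 0, "z": -66, "yaw": 0, "fingers": 0},
])

```text
time_s: 4.47
tcp_pos: [0.4854, -0.1893, 0.0568]
ee_rot: [[-0.292, 0.956, 0.007], [0.956, 0.292, -0.001], [-0.003, 0.006, -1.0]]
wrist_force: [-0.8, -1.0, 0.5]
width: 0.0879
```

>>> send_rows([
  {"x": 0, "y": 0, "z": 0, "yaw": 0, "fingers": 0.7},
  {"x": 0, "y": 0, "z": 0, "yaw": 0, "fingers": 1},
  {"x": 0, "y": 0, "z": 0, "yaw": 0, "fingers": 1},
  {"x": 0, "y": 0, "z": 0, "yaw": 0, "fingers": 1},
  {"x": 0, "y": 0, "z": 0, "yaw": 0, "fingers": 1},
], squeeze=50)

```text
time_s: 5.1
tcp_pos: [0.4854, -0.1894, 0.0568]
ee_rot: [[-0.292, 0.956, 0.007], [0.956, 0.292, -0.001], [-0.003, 0.006, -1.0]]
wrist_force: [-0.5, -0.2, 1.1]
width: 0.0401
```

>>> send_rows([
  {"x": 0, "y": 0, "z": 0, "yaw": 0, "fingers": 1},
  {"x": 0, "y": 0, "z": 0, "yaw": 0, "fingers": 1},
  {"x": 0, "y": 0, "z": 0, "yaw": 0, "fingers": 1},
  {"x": 0, "y": 0, "z": 0, "yaw": 0, "fingers": 1},
])

```text
time_s: 5.6
tcp_pos: [0.4854, -0.1893, 0.0568]
ee_rot: [[-0.292, 0.956, 0.006], [0.956, 0.292, -0.001], [-0.003, 0.006, -1.0]]
wrist_force: [-0.2, 0.5, -0.5]
width: 0.0172
```

>>> send_rows([
  {"x": 0, "y": 0, "z": 20, "yaw": 0, "fingers": 1},
  {"x": 0, "y": 0, "z": 50, "yaw": 0, "fingers": 1},
  {"x": 0, "y": 0, "z": 80, "yaw": 0, "fingers": 1},
  {"x": 0, "y": 0, "z": 110, "yaw": 0, "fingers": 1},
  {"x": 0, "y": 0, "z": 120, "yaw": 0, "fingers": 1},
])

```text
time_s: 6.22
tcp_pos: [0.4862, -0.1897, 0.1783]
ee_rot: [[-0.292, 0.956, 0.009], [0.956, 0.292, -0.002], [-0.005, 0.008, -1.0]]
wrist_force: [0.4, -0.3, -3.2]
width: 0.0177
```

>>> send_rows([
  {"x": 0, "y": 40, "z": 0, "yaw": 0, "fingers": 1},
  {"x": 0, "y": 85, "z": 0, "yaw": -1, "fingers": 1},
  {"x": 0, "y": 130, "z": 0, "yaw": -2, "fingers": 1},
  {"x": 0, "y": 175, "z": 0, "yaw": -3, "fingers": 1},
  {"x": 0, "y": 220, "z": 0, "yaw": -3, "fingers": 1},
])

```text
time_s: 6.85
tcp_pos: [0.4849, 0.0317, 0.1768]
ee_rot: [[-0.242, 0.97, 0.007], [0.97, 0.242, -0.003], [-0.004, 0.006, -1.0]]
wrist_force: [0.6, -0.7, -3.0]
width: 0.0171
```

>>> send_rows([
  {"x": 0, "y": 45, "z": 0, "yaw": 0, "fingers": 1},
  {"x": 0, "y": 90, "z": 0, "yaw": -1, "fingers": 1},
  {"x": 0, "y": 135, "z": 0, "yaw": -2, "fingers": 1},
  {"x": 0, "y": 170, "z": 0, "yaw": -3, "fingers": 1},
  {"x": 0, "y": 185, "z": 0, "yaw": -3, "fingers": 1},
])

```text
time_s: 7.48
tcp_pos: [0.4838, 0.218, 0.1752]
ee_rot: [[-0.193, 0.981, 0.004], [0.981, 0.193, -0.004], [-0.004, 0.003, -1.0]]
wrist_force: [0.2, -0.0, -3.0]
width: 0.0176
```

```bash
python3 - <<'E'
from h import *
s=telemetry.sense(); print(s['time_s'],s['tcp_pos'],np.degrees(np.arctan2(s['ee_rot'][1][0],s['ee_rot'][0][0]))-90,s['wrist_force'],s['width'])
a=grab('scene','s3.png')[...,::-1]
b=grab('top','t3.png')[...,::-1]
c=[cv2.resize(a[130:280,180:330],(400,400),interpolation=3),cv2.resize(b[190:310,130:250],(400,400),interpolation=3)]
cv2.imwrite('pics/c3.png',np.hstack(c))
for n in('scene','top'):
  for t in('square_grip','square_heel','corner','fixture','upright_top'):
    for d in place_of(t,n)[:3]: print(n,t,np.round(d['centre'],4),round(d['conf'],2))
E
```

```text
7.475 [0.48383776 0.21801658 0.17519783] 11.100499035022551 [ 0.24542601 -0.003703   -3.03556091] 0.017592679717961524
scene square_grip [ 0.5508 -0.0563  0.0505] 0.77
scene square_grip [0.4791 0.2131 0.1798] 0.63
scene square_heel [0.5521 0.2344 0.123 ] 0.68
scene square_heel [ 0.5709 -0.1075 -0.0035] 0.56
scene corner [0.6146 0.2447 0.0104] 0.62
scene corner [0.6929 0.0268 0.0018] 0.49
scene fixture [0.5623 0.2325 0.0027] 0.91
scene upright_top [0.5912 0.2389 0.0963] 0.76
top square_grip [0.4811 0.2212 0.1792] 0.77
top square_grip [ 0.5444 -0.0576  0.0435] 0.62
top square_heel [ 0.57   -0.1036 -0.0019] 0.86
top square_heel [0.5513 0.2305 0.1187] 0.55
top corner [0.6125 0.2413 0.0153] 0.6
top fixture [0.5634 0.2298 0.0026] 0.65
top upright_top [0.5959 0.2437 0.1018] 0.74
```

View pics/c3.png

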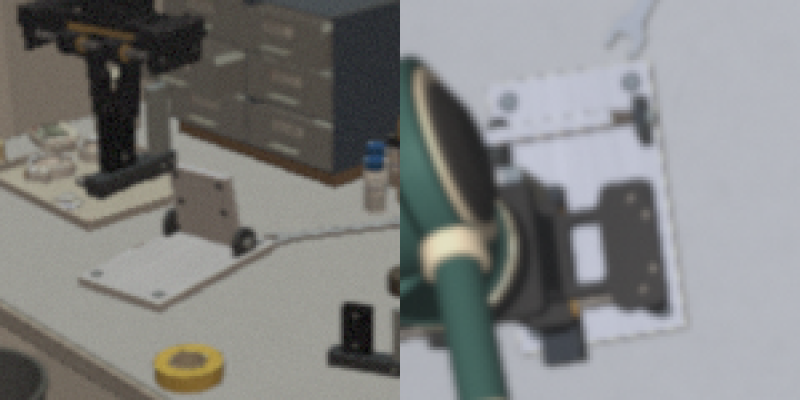

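The square hangs level in the grip, with its heel about 60 mm before the corner and on the middle line. Next I go forward 25 mm and down to just above the plate.

>>> send_rows([
  {"x": 12, "y": 1, "z": -30, "yaw": 0, "fingers": 1},
  {"x": 24, "y": 3, "z": -60, "yaw": 0, "fingers": 1},
  {"x": 24, "y": 3, "z": -85, "yaw": -0.3, "fingers": 1},
  {"x": 24, "y": 3, "z": -97, "yaw": -0.3, "fingers": 1},
  {"x": 24, "y": 3, "z": -97, "yaw": -0.3, "fingers": 1},
])

```text
time_s: 8.7
tcp_pos: [0.5084, 0.2188, 0.0791]
ee_rot: [[-0.184, 0.983, 0.005], [0.983, 0.184, -0.004], [-0.004, 0.004, -1.0]]
wrist_force: [-0.8, 0.6, -3.2]
width: 0.0178
```

>>> send_rows([
  {"x": 0, "y": 0, "z": -4, "yaw": 0, "fingers": 1},
  {"x": 0, "y": 0, "z": -7, "yaw": 0, "fingers": 1},
  {"x": 0, "y": 0, "z": -9, "yaw": 0, "fingers": 1},
  {"x": 0, "y": 0, "z": -10, "yaw": 0, "fingers": 1},
])

```text
time_s: 9.2
tcp_pos: [0.5085, 0.2188, 0.0693]
ee_rot: [[-0.184, 0.983, 0.005], [0.983, 0.184, -0.004], [-0.004, 0.004, -1.0]]
wrist_force: [0.1, 0.3, -3.3]
width: 0.0176
```

>>> send_rows([
  {"x": 5, "y": 1, "z": 0, "yaw": 0, "fingers": 1},
  {"x": 10, "y": 2, "z": 0, "yaw": 0, "fingers": 1},
  {"x": 14, "y": 3, "z": 0, "yaw": 0, "fingers": 1},
  {"x": 14, "y": 3, "z": -1, "yaw": 0, "fingers": 1},
  {"x": 14, "y": 3, "z": -2, "yaw": 0, "fingers": 1},
])

```text
time_s: 9.82
tcp_pos: [0.5233, 0.2222, 0.0686]
ee_rot: [[-0.184, 0.983, 0.006], [0.983, 0.184, -0.003], [-0.004, 0.006, -1.0]]
wrist_force: [-2.7, 0.0, 9.3]
width: 0.0176
```

>>> send_rows([
  {"x": 4, "y": 0.8, "z": -0.7, "yaw": 0, "fingers": 1},
  {"x": 8, "y": 1.5, "z": -0.7, "yaw": 0, "fingers": 1},
  {"x": 11, "y": 2, "z": -0.7, "yaw": 0, "fingers": 1},
  {"x": 13, "y": 2.4, "z": -0.7, "yaw": 0, "fingers": 1},
])

```text
time_s: 10.32
tcp_pos: [0.5353, 0.2245, 0.0687]
ee_rot: [[-0.184, 0.983, 0.004], [0.983, 0.184, -0.003], [-0.004, 0.003, -1.0]]
wrist_force: [-6.6, -1.6, 8.6]
width: 0.0174
```

```bash
python3 - <<'E'
from h import *
s=telemetry.sense(); print(s['time_s'],s['tcp_pos'],s['wrist_force'],s['ft_torque'])
a=grab('scene','s4.png')[...,::-1]
cv2.imwrite('pics/c4.png',cv2.resize(a[160:260,200:300],(600,600),interpolation=3))
for n in('scene','top'):
  if n=='top': grab(n,'t4.png')
  for t in('square_grip','square_heel','corner','upright_top'):
    for d in place_of(t,n)[:2]: print(n,t,np.round(d['centre'],4),round(d['conf'],2))
E
```

```text
10.325 [0.53525861 0.22454219 0.06867163] [-6.59087655 -1.56429365  8.6015656 ] [-0.23919335  1.09878346 -0.01692198]
scene square_grip [0.5334 0.2239 0.0737] 0.84
scene square_grip [ 0.551  -0.0573  0.0488] 0.55
scene square_heel [ 0.5678 -0.1062 -0.0008] 0.82
scene square_heel [0.6024 0.2396 0.0157] 0.62
scene corner [0.6142 0.2452 0.009 ] 0.83
scene upright_top [0.6021 0.2387 0.0978] 0.8
top square_grip [ 0.5466 -0.0562  0.0464] 0.66
top square_grip [0.5336 0.2242 0.0726] 0.62
top square_heel [ 0.5696 -0.1021 -0.0019] 0.61
top square_heel [0.6075 0.2378 0.015 ] 0.48
top corner [0.6131 0.2407 0.0121] 0.93
top upright_top [0.6077 0.2466 0.1064] 0.68
```

View pics/c4.png

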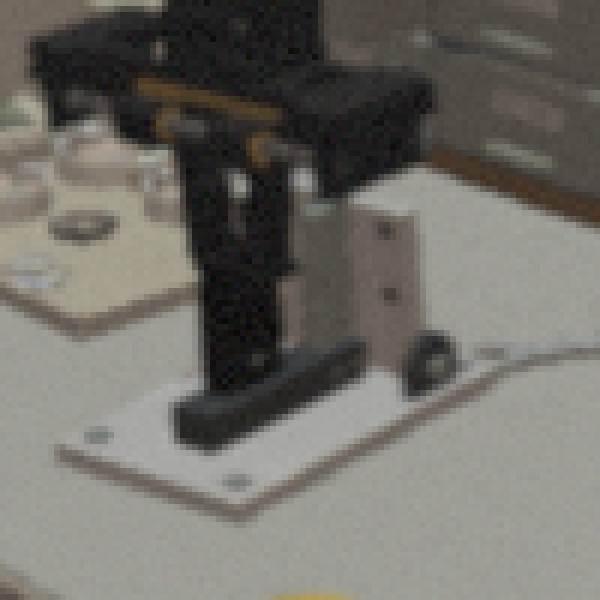

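The picture shows the stock flat on the plate (crop 270,390) and the blade pushing the upright nearly straight (top edge 360,205). A few millimetres are left.

>>> send_rows([
  {"x": 2, "y": 0.4, "z": -1, "yaw": 0, "fingers": 1},
  {"x": 3, "y": 0.6, "z": -1, "yaw": 0, "fingers": 1},
  {"x": 4, "y": 0.8, "z": -1, "yaw": 0, "fingers": 1},
  {"x": 4, "y": 0.8, "z": -1, "yaw": 0, "fingers": 1},
])

```text
time_s: 11.32
tcp_pos: [0.5385, 0.2252, 0.0687]
ee_rot: [[-0.184, 0.983, 0.003], [0.983, 0.184, -0.004], [-0.004, 0.002, -1.0]]
wrist_force: [-7.7, -1.0, 9.7]
width: 0.0177
```

>>> send_rows([
  {"x": 1, "y": 0.2, "z": -1, "yaw": 0, "fingers": 1},
  {"x": 2, "y": 0.4, "z": -1, "yaw": 0, "fingers": 1},
  {"x": 2, "y": 0.4, "z": -1, "yaw": 0, "fingers": 1},
])

```text
time_s: 11.7
tcp_pos: [0.5393, 0.2255, 0.0687]
ee_rot: [[-0.184, 0.983, 0.0], [0.983, 0.184, -0.004], [-0.004, -0.001, -1.0]]
wrist_force: [-8.0, -1.5, 9.1]
width: 0.0174
```

>>> send_rows([
  {"x": 2, "y": 0.4, "z": -1.5, "yaw": 0, "fingers": 1},
  {"x": 3, "y": 0.6, "z": -1.5, "yaw": 0, "fingers": 1},
  {"x": 3, "y": 0.6, "z": -1.5, "yaw": 0, "fingers": 1},
])

```text
time_s: 12.08
tcp_pos: [0.5411, 0.2259, 0.0686]
ee_rot: [[-0.184, 0.983, -0.003], [0.983, 0.184, -0.005], [-0.005, -0.003, -1.0]]
wrist_force: [-8.6, -2.6, 12.3]
width: 0.0178
```

```bash
python3 - <<'E'
from h import *
s=telemetry.sense(); print(s['time_s'],s['tcp_pos'],s['wrist_force'],s['ft_torque'])
a=grab('scene','s5.png')[...,::-1]
b=grab('top','t5.png')[...,::-1]
c=[cv2.resize(a[185:240,235:290],(400,400),interpolation=3),cv2.resize(b[205:275,145:215],(400,400),interpolation=3)]
cv2.imwrite('pics/c5.png',np.hstack(c))
for n in('scene','top'):
  for t in('square_heel','corner','upright_top'):
    for d in place_of(t,n)[:2]: print(n,t,np.round(d['centre'],4),round(d['conf'],2))
E
```

```text
12.075 [0.54108567 0.2258527  0.06864576] [-8.64628298 -2.60759263 12.29953761] [-0.3887931   1.27459978 -0.10977537]
scene square_heel [ 0.5686 -0.1068  0.    ] 0.73
scene square_heel [0.6085 0.2362 0.017 ] 0.64
scene corner [0.6096 0.2477 0.0132] 0.63
scene upright_top [0.6091 0.2409 0.0954] 0.58
top corner [0.61   0.2422 0.0141] 0.83
top upright_top [0.613  0.246  0.1044] 0.62
```

View pics/c5.png

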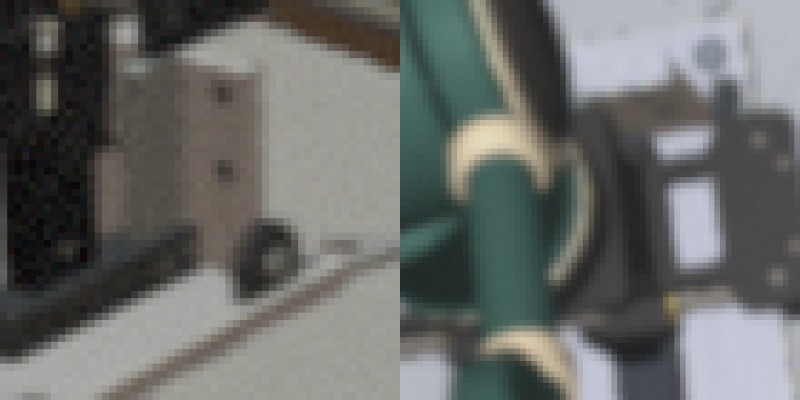

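Force is still at spring-plus-friction level, with no hard stop at the foot yet. I continue in small steps.

>>> send_rows([
  {"x": 3, "y": 0.4, "z": -1.5, "yaw": 0, "fingers": 1},
  {"x": 3, "y": 0.4, "z": -1.5, "yaw": 0, "fingers": 1},
  {"x": 3, "y": 0.4, "z": -1.5, "yaw": 0, "fingers": 1},
])

```text
time_s: 12.85
tcp_pos: [0.5413, 0.2258, 0.0687]
ee_rot: [[-0.184, 0.983, -0.008], [0.983, 0.184, -0.006], [-0.005, -0.009, -1.0]]
wrist_force: [-13.8, -3.7, 17.7]
width: 0.0175
```

>>> send_rows([
  {"x": 2.5, "y": 0.4, "z": -1.5, "yaw": 0, "fingers": 1},
  {"x": 2.5, "y": 0.4, "z": -1.5, "yaw": 0, "fingers": 1},
  {"x": 2.5, "y": 0.4, "z": -1.5, "yaw": 0, "fingers": 1},
])

```text
time_s: 13.22
tcp_pos: [0.5413, 0.2258, 0.0688]
ee_rot: [[-0.184, 0.983, -0.013], [0.983, 0.184, -0.008], [-0.005, -0.015, -1.0]]
wrist_force: [-14.0, -3.2, 15.6]
width: 0.0177
```

The position has stopped and force has risen, so the heel is at the foot. But the tool is pitching slightly nose-down (0.019 rad since the grasp). I ease the push and press down to level the stock.

>>> send_rows([
  {"x": -1, "y": -0.2, "z": -3, "yaw": 0, "fingers": 1},
  {"x": -1, "y": -0.2, "z": -3, "yaw": 0, "fingers": 1},
  {"x": -1, "y": -0.2, "z": -3, "yaw": 0, "fingers": 1},
])

```text
time_s: 13.6
tcp_pos: [0.541, 0.2258, 0.0686]
ee_rot: [[-0.184, 0.983, -0.012], [0.983, 0.184, -0.007], [-0.005, -0.013, -1.0]]
wrist_force: [-7.0, -2.0, 14.8]
width: 0.0178
```

```bash
python3 - <<'E'
from h import *
s=telemetry.sense(); print(s['tcp_pos'],s['ee_rot'],s['wrist_force'],s['ft_torque'])
E
```

```text
[0.54097383 0.22584949 0.06863109] [[-0.18429037  0.98280079 -0.01181784]
 [ 0.98285883  0.18421273 -0.00736139]
 [-0.00505778 -0.0129719  -0.99990307]] [-7.04163616 -2.04731077 14.84588039] [-0.37115287  0.78115562 -0.04014253]
```

>>> send_rows([
  {"x": 0, "y": 0, "z": -4, "yaw": 0, "fingers": 1},
  {"x": 0, "y": 0, "z": -4, "yaw": 0, "fingers": 1},
])

```text
time_s: 13.85
tcp_pos: [0.541, 0.2259, 0.0686]
ee_rot: [[-0.184, 0.983, -0.012], [0.983, 0.184, -0.008], [-0.005, -0.013, -1.0]]
wrist_force: [-11.7, -4.1, 22.6]
width: 0.0174
```

>>> send_rows([
  {"x": 0, "y": 0, "z": -5, "yaw": 0, "fingers": 1},
  {"x": 0, "y": 0, "z": -5, "yaw": 0, "fingers": 1},
])

```text
time_s: 14.1
tcp_pos: [0.541, 0.226, 0.0686]
ee_rot: [[-0.185, 0.983, -0.012], [0.983, 0.184, -0.008], [-0.005, -0.013, -1.0]]
wrist_force: [-14.9, -5.0, 29.4]
width: 0.0175
```

>>> send_rows([
  {"x": 0, "y": 0, "z": -5, "yaw": 0, "fingers": 1},
  {"x": 0, "y": 0, "z": -5, "yaw": 0, "fingers": 1},
])

```text
time_s: 14.35
tcp_pos: [0.541, 0.226, 0.0686]
ee_rot: [[-0.185, 0.983, -0.012], [0.983, 0.185, -0.008], [-0.006, -0.014, -1.0]]
wrist_force: [-15.4, -5.7, 29.6]
width: 0.0176
```

```bash
python3 - <<'E'
from h import *
np.set_printoptions(precision=4,suppress=True)
s=telemetry.sense(); print(s['tcp_pos'],s['ee_rot'][:,2] if hasattr(s['ee_rot'],'shape') else s['ee_rot'],s['wrist_force'],s['ft_torque'])
b=grab('scene','s6.png'); a=cv2.imread('pics/s4.png')[...,::-1]
f=np.array([.9826,.186,0]); l=np.array([-.186,.9826,0])
g0=np.array([.5353,.2245,.012]); d=np.array(s['tcp_pos'])-[.5353,.2245,.0687]; d[2]=0
G=lambda i:cv2.cvtColor(i,cv2.COLOR_RGB2GRAY)
pts={'rear low':g0-.037*f-.012*l,'rear up':g0-.037*f-.012*l+[0,0,.02],'blade top':g0+.06*f-.005*l+[0,0,.085],'heel':g0+.073*f-.012*l+[0,0,.01],'handle low rear':g0-.02*f-.009*l+[0,0,.025]}
for k,p in pts.items():
  u0=proj(p,'scene').astype(np.float32); pr=proj(p+d,'scene')[0]-u0[0]
  u1,st,e=cv2.calcOpticalFlowPyrLK(G(a),G(b),u0.reshape(-1,1,2),None,winSize=(9,9),maxLevel=1)
  up=proj(p+d+[0,0,.002],'scene')[0]-proj(p+d,'scene')[0]
  print(k,u0[0],'flow',u1[0,0]-u0[0],'pred',pr,'2mm up',up,st[0])
E
```

```text
[0.541  0.226  0.0686] [-0.0122 -0.008  -0.9999] [-15.4389  -5.7007  29.6   ] [-0.8661  2.0225 -0.0603]
rear low [235.5287 234.7787] flow [ 1.6515 -0.7796] pred [ 1.3532 -0.7805] 2mm up [-0.0422 -0.6626] [1]
rear up [235.0974 228.1043] flow [ 1.345  -0.7067] pred [ 1.3624 -0.7652] 2mm up [-0.0423 -0.67  ] [1]
blade top [255.4698 194.6932] flow [ 1.5338 -0.9088] pred [ 1.266  -0.6447] 2mm up [-0.0288 -0.6667] [1]
heel [261.3929 218.356 ] flow [0.8026 0.0964] pred [ 1.2199 -0.6972] 2mm up [-0.026  -0.6398] [1]
handle low rear [238.3995 224.0851] flow [ 1.4177 -0.7758] pred [ 1.3428 -0.7475] 2mm up [-0.0399 -0.667 ] [1]
```

Pressing to 30 N left height (68.6 mm) and pitch unchanged. The image flow of the stock's rear end matches pure sliding within 0.1 px, so the stock is flat and only the pads turned a little. Now the final forward seating press.

>>> send_rows([
  {"x": 2.5, "y": 0.4, "z": -2.5, "yaw": 0, "fingers": 1},
  {"x": 2.5, "y": 0.4, "z": -2.5, "yaw": 0, "fingers": 1},
  {"x": 2.5, "y": 0.4, "z": -2.5, "yaw": 0, "fingers": 1},
  {"x": 2.5, "y": 0.4, "z": -2.5, "yaw": 0, "fingers": 1},
])

```text
time_s: 14.9
tcp_pos: [0.5411, 0.2259, 0.0687]
ee_rot: [[-0.185, 0.983, -0.017], [0.983, 0.184, -0.009], [-0.006, -0.019, -1.0]]
wrist_force: [-16.0, -4.3, 21.9]
width: 0.0174
```

```bash
python3 - <<'E'
from h import *
s=telemetry.sense(); print(s['tcp_pos'],s['wrist_force'],s['ft_torque'],s['width'])
a=grab('scene','s7.png')[...,::-1]
cv2.imwrite('pics/c7.png',cv2.resize(a[180:245,220:295],None,fx=9,fy=9,interpolation=3))
for t in('square_heel','upright_top','corner','tape_roll_b','puck_b','spanner_b','screwdriver_b2'):
    for d in place_of(t,'scene')[:2]: print(t,np.round(d['centre'],4),round(d['conf'],2))
E
```

```text
[0.54108527 0.22590896 0.0686605 ] [-15.96255566  -4.29653123  21.87350872] [-0.62018912  2.08762616 -0.05404644] 0.017393298686386637
square_heel [ 0.5674 -0.1075 -0.0023] 0.87
square_heel [0.611  0.2389 0.0137] 0.64
upright_top [0.6112 0.2418 0.0992] 0.6
corner [0.6122 0.2428 0.0095] 0.76
tape_roll_b [ 0.4157  0.0305 -0.0008] 0.78
puck_b [ 6.911e-01  2.310e-02 -1.000e-04] 0.74
puck_b [0.6081 0.2394 0.0167] 0.74
spanner_b [0.7537 0.1778 0.0011] 0.53
spanner_b [ 0.4146  0.0341 -0.003 ] 0.45
screwdriver_b2 [ 0.4925 -0.3959 -0.0013] 0.61
```

View pics/c7.png

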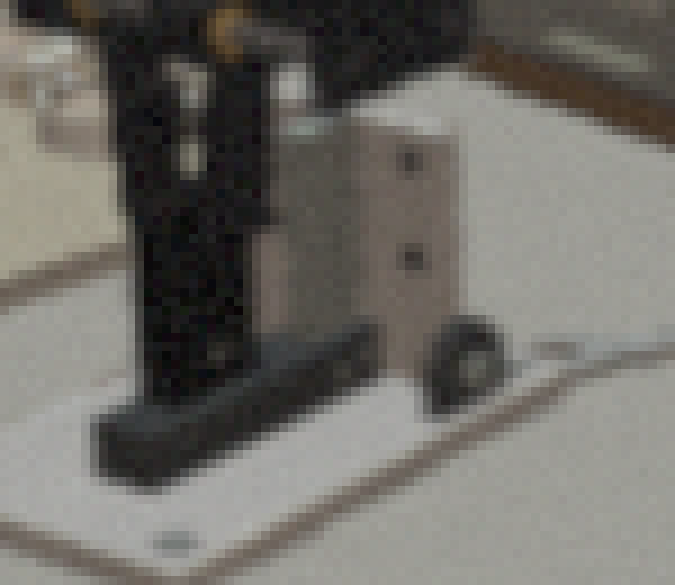

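>>> send_rows([
  {"x": 0.8, "y": 0.1, "z": -3.5, "yaw": 0, "fingers": 1},
  {"x": 0.8, "y": 0.1, "z": -3.5, "yaw": 0, "fingers": 1},
  {"x": 0.8, "y": 0.1, "z": -3.5, "yaw": 0, "fingers": 1},
  {"x": 0.8, "y": 0.1, "z": -3.5, "yaw": 0, "fingers": 1},
])

```text
time_s: 15.8
tcp_pos: [0.5409, 0.226, 0.0686]
ee_rot: [[-0.185, 0.983, -0.019], [0.983, 0.184, -0.01], [-0.006, -0.021, -1.0]]
wrist_force: [-12.2, -3.4, 21.4]
width: 0.0173
```

```bash
python3 - <<'E'
from h import *
np.set_printoptions(precision=4,suppress=True)
s=telemetry.sense(); print(s['tcp_pos'],np.array(s['ee_rot'])[:,2],s['wrist_force'],s['ft_torque'])
b=grab('scene','s8.png'); a=cv2.imread('pics/s4.png')[...,::-1]
f=np.array([.9826,.186,0]); l=np.array([-.186,.9826,0])
g0=np.array([.5353,.2245,.012]); d=np.array(s['tcp_pos'])-[.5353,.2245,.0687]; d[2]=0
G=lambda i:cv2.cvtColor(i,cv2.COLOR_RGB2GRAY)
for p in (g0-.037*f-.012*l,g0-.037*f-.012*l+[0,0,.02],g0-.02*f-.009*l+[0,0,.025],g0+.03*f-.012*l,g0+.05*f-.012*l+[0,0,.02]):
  u0=proj(p,'scene').astype(np.float32); pr=proj(p+d,'scene')[0]-u0[0]
  u1,st,e=cv2.calcOpticalFlowPyrLK(G(a),G(b),u0.reshape(-1,1,2),None,winSize=(9,9),maxLevel=1)
  print('flow',u1[0,0]-u0[0],'pred',pr)
E
```

```text
[0.5409 0.226  0.0686] [-0.0192 -0.0098 -0.9998] [-12.2149  -3.3676  21.3778] [-0.5959  1.7409 -0.0993]
flow [ 1.6099 -0.774 ] pred [ 1.3373 -0.7675]
flow [ 1.3931 -0.7563] pred [ 1.3464 -0.7524]
flow [ 1.4585 -0.7625] pred [ 1.3271 -0.735 ]
flow [ 1.8524 -0.9203] pred [ 1.2531 -0.7208]
flow [ 1.3491 -0.6114] pred [ 1.2368 -0.6931]
```

The stock is flat (rear shift within 0.01–0.05 px of pure sliding), the heel is against the foot, and the hold is steady at about 12 N in and 21 N down. I hand in now.

```bash
python3 -c "
from h import *
print(job.close_job()); print(telemetry.sense()['time_s'])"
```

```text
the job is handed in; nothing more can be done
None
the job is handed in; nothing more can be done
```

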